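Release the transit lock of a microscope platform with the T-key

ROBOT

A 6-joint arm with a two-finger parallel gripper is mounted at the origin on the work surface. World frame = base frame: x ahead of the robot, y to its left, z up, the work surface at z = 0. Lengths are in m, angles in rad, forces in N, time in s.
With the tool pointing down it reaches from about 0.35 to 0.775 m from the base axis. Payload 7.3 kg.
Tool frame: the origin (TCP) lies between the finger pads; the fingertips stand 22 mm ahead of it and the grasp point (between the pads) lies 3 mm ahead of it (r.tip_reach is the z of the fingertips in the tool frame, in m); z points along the fingers, y is the line along which they close (so a half turn about z gives the same grasp; the last joint's range is limited). The gripper opens to 92 mm and grips with 3 to 60 N. Pads are 19 mm wide; open, the fingers measure 130 mm over their backs; the gripper's body (75 mm by 190 mm) begins 47 mm behind the grasp point.
Start: joints at [-0.146, 0.342, 1.524, -0, 1.275, -0.146], TCP at [0.525, 0, 0.249] pointing down, gripper open.
Joint ranges: [-2.53, 2.53], [-0.77, 2.02], [0.04, 2.7], [-1, 4.14], [0.28, 2.66], [-3.11, 3.11]. Speed limits (rad/s): [2.57, 2.57, 3.14, 3.14, 3.14, 3.14].

INTERFACE

Orientations are given as a unit quaternion [w, x, y, z].
In Python, from plant import observe, imaging, r, nets gives the robot as it stands.
- The arm moves only by the tool arm_command, never from a script. Its argument "deltas" is a list of rows, each a list of 5 numbers: the gripper's target within -1 to 1 (shut at 1, half-way at 0, fully open at -1), then the shift along the tool's x, y, z in cm, then the turn about the tool's z in rad. A call has exactly 10 rows; each row is the pose to reach, as a shift and turn from the pose commanded when the call began, along the tool's axes at that moment; what a row does not reach only later rows make up. A row lasts 1/12 s, in which the tool goes at most 41.7 mm and 7.16 degrees, less where a joint would pass 70% of its speed; a pose out of reach is approached as far as the arm can. A call with a gripper value outside its range is refused whole. The fingers move at their own pace and stop on an object; "newtons" is the grip in N (left out, the last holds). Time passes only in rows, so rows that repeat a pose let the fingers close, or fill a call up. It gives the time, the measured TCP pose, the force, the opening and the grip force at its end, in the units of the state.
- observe(): the state, without advancing time (a new reading comes with each control period).
- imaging.get_image(name): name is "scene" or "side" or "wrist"; returns the picture (420x560x3 uint8, red, green, blue); there is no depth.
- imaging.calibration(name): a dict with "fx", "fy", "cx", "cy" (pixels), "R" (3x3) and "t" (3): a world point X has camera coordinates R X + t; the wrist camera has in their place "mount" (4x4, takes a point from camera to tool coordinates, whose origin is the TCP and whose axes are the flange's). Camera axes: x right, y down, z forward; pixel columns grow to the right and rows downward; lengths in m; the calibration is good to about 2 mm. A picture is of the moment at which its call begins: read the wrist's pose just before it. calibration takes no time and is no camera call.
- r.close_job(): hands the job in; it is judged then, once.
Trained networks look in the newest picture that a camera, given by its name, has taken for a name from the list of things; names that differ only in an ending like _2 or _b are one class to them, and where a whole thing is asked for, a point or a joint stands for the part that bears it (a point fixed in the world has none). Each returns a list of dicts, best first, with "conf" (0 to 1); they miss things now and then, are a little off and sometimes report something else, mostly with a low value. They report only what shows in the picture. A call takes as long as a camera call. They do not tell look-alikes from the thing itself.
- nets.find_in(camera, thing): "bbox" ([left, top, right, bottom] in pixels, round what is visible of it).
The state is a dict: "time": time; "joint_positions": joint angles; "dq": joint speeds; "effort": joint torques, N m; "eef_pos": TCP position; "eef_rot": TCP orientation; "wrist_force": force on the tool from outside, world axes, zero at the start; "ft_torque": the same for the moment, N m; "finger_gap": finger opening in m; "grasp_force": force on a finger pad.
Only numpy, scipy, OpenCV 4.12 (cv2) and the standard library are available. Lean on these libraries where they do the work, as an engineer would, in place of code of your own. Each camera call takes 0.05 s, during which the arm holds its last target. There are 200 camera calls.

TASK

The microscope's anti-vibration platform is still locked for transport. Swing the blue cover off the lock shaft, lower the T-key down the shaft onto the square stem and turn the stem anticlockwise (seen from above) to its stop to release it, then put the key back upright, fully home in its orange stand. Leave the cover open, do not bump the microscope, and do not shift the bottle, the jar or the dish.

Things in the scene. Friction and masses are not known exactly. Their poses are not given: they have to be found in the camera images.
- base: White platform, a block 260 x 380 x 90 mm (its x, y, z), fixed to the bench but standing in a different place and yaw each time. Origin: centre of its underside; z up. The microscope stands on its +y half; the lock shaft opens in its top at x -60, y -120 mm.
- shaft_mouth (a point): Centre of the mouth of the lock shaft, on the platform's top (90 mm above the bench). Round bore 36 mm across, 80 mm deep, with a 2 mm chamfer, axis vertical. A thin flat indicator ring of 39 to 55 mm diameter round the mouth turns with the stem; its single red mark lies in the direction of the stem's own +x axis.
- stem_top (a point): Centre of the top of the brass square stem that stands in the middle of the shaft's floor, 58 mm below the mouth. The stem is 12 mm square and 22 mm tall, the top 5 mm tapering to 7 mm square. The point turns with the stem; its x and y axes are square to the stem's flats.
- stem (a joint): Angle of the stem in rad, 0 (locked: the stem's x axis is the platform's x axis) to 1.31 (stop, released); grows anticlockwise seen from above. It starts at 0 to 0.25. Friction about 0.12 N m; it stays where it is left. Released means more than 1.15.
- cover (a joint): Swing angle of the blue cover in rad about its upright pin: near 0 it covers the shaft, it grows anticlockwise seen from above, stop at 1.75; the shaft is fully clear (for the key's collar too) beyond 1.2. It starts at 0 to 0.2 and stays where it is left (friction about 0.08 N m).
- cover_pin (a point): On the vertical axis of the cover's pin, 50 mm from the shaft's axis on the platform's +x side, 94 mm above the bench. The cover is a blue plate 101 x 42 mm, 6 mm thick, upper face 97 mm above the bench; it reaches 92 mm from the pin (towards the platform's -x side when shut).
- cover_knob (a point): Point on the axis of the cover's upright black knob, 78 mm from the pin, 120 mm above the bench. The knob is 18 mm in diameter and its top is 133 mm above the bench; 36 mm of it stand clear of the plate.
- scope: Stereo microscope, fixed on the platform, about 600 mm above the bench at its top. Its origin and axes are those of the platform. Measured in them it takes up x -115 to 135, y -5 to 185 mm (foot plate from y -5 up to 108 mm above the bench; everything higher lies at y over 20).
- stand: Orange block 72 x 72 x 90 mm, fixed to the bench, standing in a different place each time; origin at the centre of its underside, z up.
- stand_mouth (a point): Centre of the mouth of the stand's vertical through hole, 90 mm above the bench; the hole is 32 mm in diameter with a 3 mm chamfer.
- key: Steel T-key 160 mm long, 0.2 to 0.4 kg. Origin: centre of its lower end; z up to the handle, x along the bar. From below: square socket, 14.5 mm inside, 28 mm deep, flats square to x and y, on a 26 mm tube (to 86 mm); collar 46 mm in diameter (86 to 92 mm); 12 mm rod; red bar. Home in its stand it is upright, collar on the stand's top, lower end 4 mm above the bench. On the shaft's floor the collar clears the platform by 6 mm.
- key_bar (a point): Centre of the key's red handle bar, 153 mm above the key's lower end. The bar is 90 mm long (along the key's x), 14 mm wide and 14 mm tall. Below it the 12 mm rod stands free for 54 mm.
- wash_bottle: White bottle with a red cap, 60 mm in diameter, 190 mm tall, loose on the bench; origin at the centre of its base. A bystander.
- jar: Amber jar with a blue cap, 68 mm in diameter, 95 mm tall, loose on the bench; origin at the centre of its base. A bystander.
- dish: Shut glass dish 80 mm in diameter, 24 mm tall, loose on the platform's top on the +x side of the cover's pin; origin at the centre of its base. A bystander.
Mind the look-alikes: they are no part of the job. Leave any green or purple look-alike of the key alone.

How it is judged:
By the outcome, as a careful person would: the job done as asked, in the order asked, and still so for the second after the job is handed in, with the robot touching nothing.
It also fails if it takes over 72 s, if anything falls off the work surface, if the arm or the gripper's body presses on something with over 40 N, if the wrist force passes 120 N, or if a joint passes its speed limit or range.

## Working session

There is one attempt and no reset: what is moved stays moved. The work goes in short steps, Python scripts to look and compute and a tool call to move; the robot and the scene stay as the last step left them, time stands still between calls to the robot, and variables do not carry over. Pictures are saved under pics/ and viewed, at most 10 in all, crops included, and the job is handed in when it is done.

Besides the shell and the picture viewer there is one more tool, called after "Call:" by a JSON object that holds its "op" and its "data". arm_command: Moves the arm, as the interface text tells. Its arguments: {"type":"object","properties":{"deltas":{"type":"array","items":{"type":"array","items":{"type":"number"}}},"newtons":{"type":"number"}},"required":["deltas"]}

```bash
ls; mkdir -p pics; python3 - <<'E'
from plant import observe, imaging, r, nets
import cv2, numpy as np
s=observe();print({k:np.round(v,4).tolist() if not isinstance(v,(int,float)) else v for k,v in s.items()})
ims=[]
for c in ["scene","side"]:
    im=imaging.get_image(c);cv2.imwrite(f"pics/{c}0.png",im[:,:,::-1]);
    for th in ["key","stand","base","cover","cover_knob","dish","jar","wash_bottle"]:
        print(c,th,[(np.round(d["bbox"]).tolist(),round(d["conf"],2)) for d in nets.find_in(c,th)][:4])
    k=imaging.calibration(c);print({a:np.round(b,4).tolist() for a,b in k.items()})
print({a:np.round(b,4).tolist() for a,b in imaging.calibration("wrist").items()}, r.tip_reach)
E
```

```text
pics
{'time': 0.0, 'joint_positions': [-0.146, 0.3427, 1.525, -0.0, 1.2754, -0.146], 'dq': [0.0006, -0.0013, -0.0008, -0.0002, -0.0001, -0.0001], 'effort': [0.0008, -43.1246, -24.422, 0.0718, 0.0559, -0.0001], 'eef_pos': [0.5246, 0.0, 0.2481], 'eef_rot': [-0.0006, 0.7071, 0.7071, -0.0005], 'wrist_force': [-1.4506, -0.8191, 0.3783], 'ft_torque': [0.0323, -0.0059, 0.0968], 'grasp_force': 0.0, 'finger_gap': 0.09181039044182158}
scene key [([200.0, 118.0, 214.0, 172.0], 0.89), ([197.0, 149.0, 210.0, 188.0], 0.8), ([135.0, 179.0, 157.0, 236.0], 0.71)]
scene stand [([187.0, 168.0, 226.0, 216.0], 0.94), ([195.0, 150.0, 210.0, 187.0], 0.66)]
scene base [([297.0, 210.0, 469.0, 337.0], 0.67)]
scene cover [([322.0, 212.0, 341.0, 254.0], 0.68)]
scene cover_knob [([322.0, 217.0, 340.0, 256.0], 0.84)]
scene dish [([320.0, 218.0, 341.0, 255.0], 0.74), ([326.0, 264.0, 361.0, 300.0], 0.57)]
scene jar [([296.0, 212.0, 468.0, 337.0], 0.65), ([246.0, 184.0, 275.0, 221.0], 0.63)]
scene wash_bottle [([187.0, 202.0, 214.0, 260.0], 0.7)]
{'fx': 465.13, 'fy': 465.13, 'cx': 276.2485, 'cy': 207.5205, 'R': [[-0
[... 401 characters left out ...]
280.0, 199.0], 0.88), ([278.0, 273.0, 321.0, 339.0], 0.27)]
side cover_knob [([278.0, 274.0, 321.0, 337.0], 0.45)]
side dish [([276.0, 163.0, 307.0, 179.0], 0.81)]
side jar [([243.0, 236.0, 276.0, 289.0], 0.88)]
side wash_bottle [([342.0, 204.0, 370.0, 290.0], 0.72), ([244.0, 180.0, 280.0, 201.0], 0.25)]
{'fx': 414.0382, 'fy': 414.0382, 'cx': 282.5377, 'cy': 213.522, 'R': [[0.8905, -0.4544, 0.0216], [-0.2155, -0.4632, -0.8596], [0.4006, 0.7609, -0.5104]], 't': [-0.5148, 0.1485, 0.9118]}
{'fx': 296.0507, 'fy': 296.0507, 'cx': 278.8549, 'cy': 204.445, 'mount': [[-0.0002, -0.9639, -0.2664, 0.0727], [1.0, -0.0001, -0.0005, 0.0006], [0.0005, -0.2664, 0.9639, -0.1366], [0.0, 0.0, 0.0, 1.0]]} 0.022
```

View pics/scene0.png

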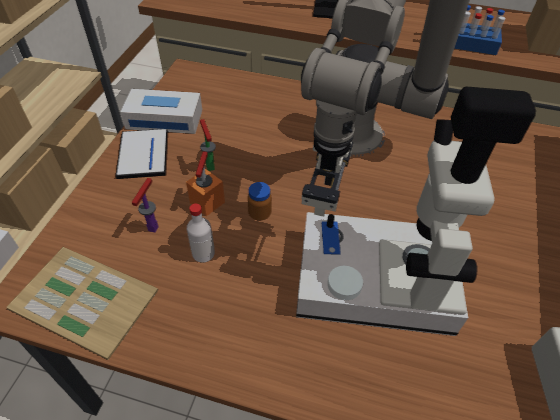

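View pics/side0.png

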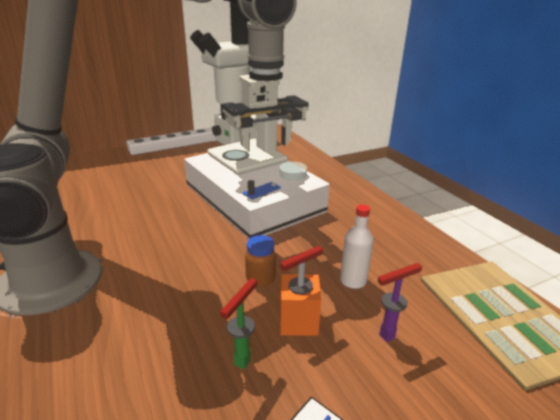

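The scene picture shows three T-keys: the steel one in the orange stand (205,165), a green one (207,145) and a purple one (147,205). By the description I choose the one in the orange stand. The platform is at about (380,270), with the blue cover at (331,240).

```bash
python3 - <<'E'
import cv2,numpy as np
a=cv2.imread("pics/scene0.png");b=cv2.imread("pics/side0.png")
def g(im,x,y,w,h,W,H):
    c=cv2.resize(im[y:y+h,x:x+w],(W,H),interpolation=cv2.INTER_CUBIC)
    return c
# scene platform 200x150 x4 ; 
cv2.imwrite("pics/c1.png",g(a,285,200,200,150,800,600))
top=np.hstack([g(b,175,135,160,120,400,300),g(a,180,110,80,60,400,300)])
bot=np.hstack([g(b,270,235,80,60,400,300),g(b,255,280,80,60,400,300)])
cv2.imwrite("pics/c2.png",np.vstack([g(b,175,140,160,100,800,500)[:, :],])if 0 else np.vstack([top,bot]))
E
```

```text
(no output)
```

View pics/c1.png

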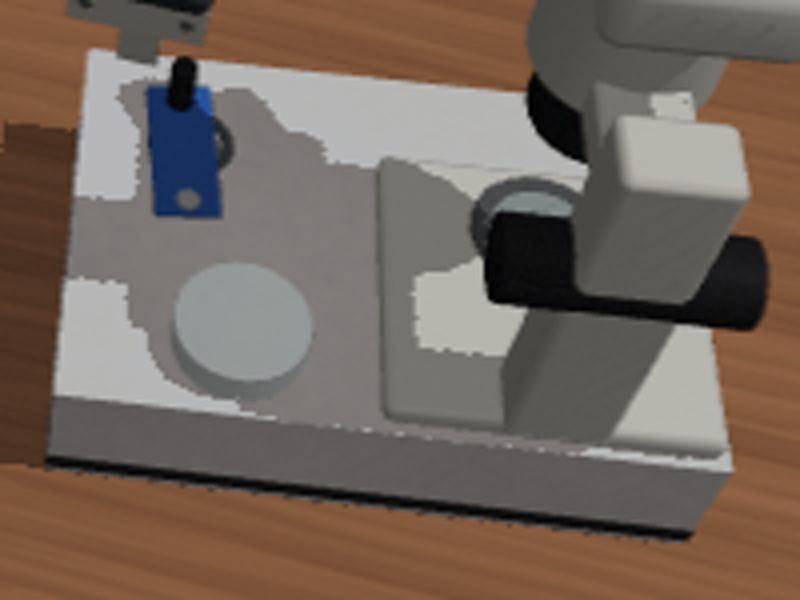

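View pics/c2.png

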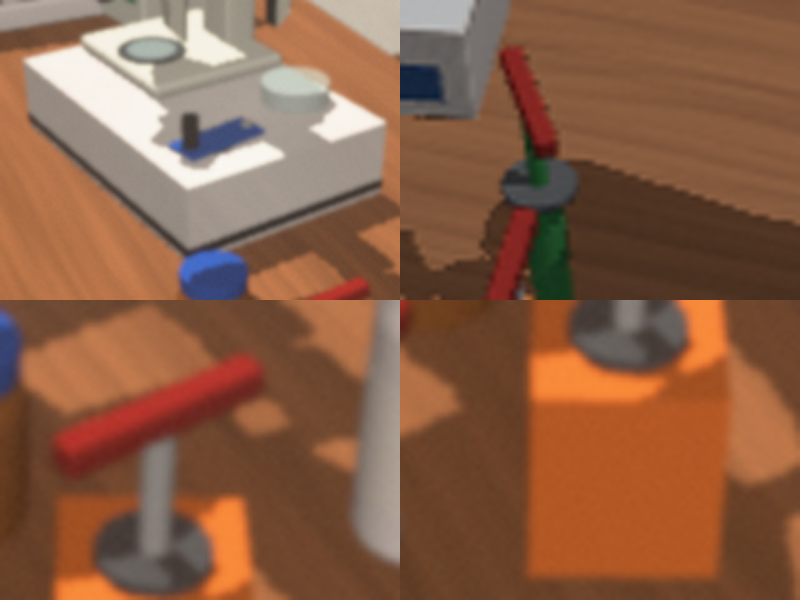

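The crops confirm that the key in the orange stand has a steel rod and collar, with its bar at side (302,258). The green look-alike stands behind it. Next I fit the poses.

```bash
cat > h.py <<'E'
import numpy as np,cv2
from scipy.optimize import least_squares
from scipy.spatial.transform import Rotation as Ro
def proj(k,X):
    c=np.asarray(X)@np.array(k["R"]).T+np.array(k["t"]); return np.stack([k["fx"]*c[...,0]/c[...,2]+k["cx"],k["fy"]*c[...,1]/c[...,2]+k["cy"]],-1)
def ray(k,uv):
    R=np.array(k["R"]);d=R.T@np.array([(uv[0]-k["cx"])/k["fx"],(uv[1]-k["cy"])/k["fy"],1]);return -R.T@np.array(k["t"]),d
def atz(k,uv,z):
    o,d=ray(k,uv);return o+d*(z-o[2])/d[2]
def toolR(s): 
    q=s["eef_rot"];return Ro.from_quat([q[1],q[2],q[3],q[0]]).as_matrix()
def wristcal(cal,s):
    M=np.array(cal["mount"]);T=np.eye(4);T[:3,:3]=toolR(s);T[:3,3]=s["eef_pos"];W=np.linalg.inv(T@M)
    return dict(fx=cal["fx"],fy=cal["fy"],cx=cal["cx"],cy=cal["cy"],R=W[:3,:3],t=W[:3,3])
def pl(p,X):
    c,s=np.cos(p[2]),np.sin(p[2]);X=np.asarray(X,float);return np.stack([p[0]+c*X[...,0]-s*X[...,1],p[1]+s*X[...,0]+c*X[...,1],X[...,2]],-1)
E
python3 - <<'E'
from h import *
from plant import imaging
S=imaging.calibration("scene");D=imaging.calibration("side")
a,b,h=.13,.19,.09
PS=[(-a,-b,h),(a,-b,h),(a,b,h),(a,-b,0),(a,b,0)];uS=np.array([(307,212.5),(298,299),(468,317.5),(296.8,315.8),(457.5,335)])
PD=[(-a,b,h),(-a,-b,h),(a,-b,h),(-a,-b,0)];uD=np.array([(185,159),(250.2,210.2),(329,184.2),(250.2,235)])
f=lambda p:np.r_[(proj(S,pl(p,PS))-uS).ravel(),(proj(D,pl(p,PD))-uD).ravel()]
q=least_squares(f,[.6,.1,0]);print("base",q.x.round(4));print(f(q.x).round(1))
p=q.x
for n,X in dict(shaft=(-.06,-.12,.09),pin=(-.01,-.12,.094)).items():print(n,pl(p,X).round(4))
# knob tops
print("knob scene top",atz(S,(285+184/4,200+62/4),.133),"side",atz(D,(175+190/2.5,135+116/2.5),.133))
print("pin screw scene",atz(S,(285+188/4,200+199/4),.097))
print("dish",atz(S,(285+243/4,200+322/4),.114))
# key
bz=.157
e1=atz(D,(283.6,266),bz);e2=atz(D,(320.4,250),bz);print("bar side",e1,e2,(e1+e2)/2,np.linalg.norm(e1-e2),np.arctan2(*(e2-e1)[1::-1]))
print("collar side",atz(D,(301,285.6),.096))
im=cv2.imread("pics/scene0.png").astype(int);B,G,R=im[...,0],im[...,1],im[...,2]
m=((R>90)&(R>2.2*G)&(B<1.2*G+20)&(G<70)).astype(np.uint8);n,l,st,c=cv2.connectedComponentsWithStats(m)
for i in range(1,n):
    if st[i,4]>40:
        y,x=np.where(l==i);r=cv2.minAreaRect(np.c_[x,y].astype(np.float32));bp=cv2.boxPoints(r)
        print(st[i],r,[atz(S,t,bz).round(3).tolist() for t in bp])
print("jar",atz(D,(260,243),.095),"bottle",atz(D,(362.5,210),.19))
E
```

```text
base [0.5583 0.1631 0.1621]
[ 0.1  0.3  0.7  0.5  0.8  1.1 -0.1  2.3 -1.2  1.4 -2.   0.2 -1.1  0.4
 -0.6 -0.1 -0.4  5.9]
shaft [0.5184 0.035  0.09  ]
pin [0.5678 0.0431 0.094 ]
knob scene top [0.48792052 0.01989256 0.133     ] side [0.49492664 0.02074726 0.133     ]
pin screw scene [0.56425395 0.04194509 0.097     ]
dish [0.65242196 0.09021306 0.114     ]
bar side [ 0.39636521 -0.35271545  0.157     ] [ 0.47965225 -0.33947777  0.157     ] [ 0.43800873 -0.34609661  0.157     ] 0.08433248358354196 0.1576219922712183
collar side [ 0.43574736 -0.35002904  0.096     ]
[200 119  11  20  89] ((205.31033325195312, 128.77586364746094), (20.6121826171875, 4.085297584533691), 68.19859313964844) [[0.261, -0.423, 0.157], [0.252, -0.415, 0.157], [0.325, -0.362, 0.157], [0.334, -0.37, 0.157]]
[196 152  11  23 120] ((201.00001525878906, 163.0), (5.0596442222595215, 24.033309936523438), 18.43494987487793) [[0.471, -0.351, 0.157], [0.383, -0.365, 0.157], [0.385, -0.35, 0.157], [0.473, -0.337, 0.157]]
[132 178  20  26 143] ((141.3086700439453, 190.5198516845703), (4.9269022941589355, 29.381162643432617), 32.7352294921875) [[0.607, -0.464, 0.157], [0.518, -0.465, 0.157], [0.524, -0.45, 0.157], [0.612, -0.45, 0.157]]
[189 203  13  13 114] ((196.00003051757812, 208.50003051757812), (12.020814895629883, 10.60660171508789), 45.0) [[0.586, -0.321, 0.157], [0.558, -0.313, 0.157], [0.578, -0.282, 0.157], [0.606, -0.291, 0.157]]
jar [ 0.42456116 -0.18983146  0.095     ] bottle [ 0.60205834 -0.29680575  0.19      ]
```

```bash
python3 - <<'E'
from h import *
from plant import imaging,observe
s=observe();im=imaging.get_image("wrist");cv2.imwrite("pics/w0.png",im[:,:,::-1])
k=wristcal(imaging.calibration("wrist"),s)
p=[.5583,.1631,.1621]
for n,X in dict(shaft=(-.06,-.12,.09),pin=(-.01,-.12,.097),knob0=(-.088,-.12,.133)).items():print(n,proj(k,pl(p,X)).round(1))
import json;np.save("w0.npy",dict(k=k),allow_pickle=True)
E
```

```text
shaft [271.8 162. ]
pin [322.7 154.5]
knob0 [238.6 173.6]
```

View pics/w0.png

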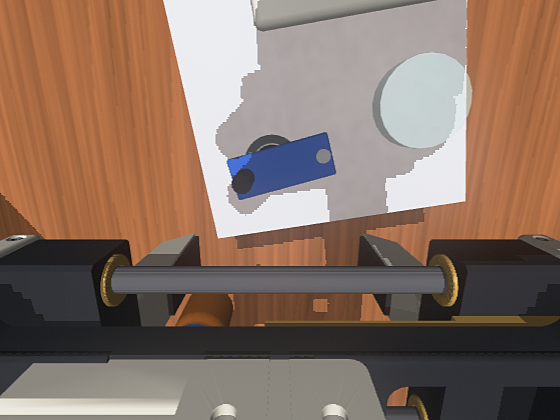

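The wrist view shows the pin at (323,156), the knob top at about (241,181), and the platform corners at (219,238) and (466,201). I add these to the fit.

```bash
python3 - <<'E'
from h import *
from plant import imaging
S=imaging.calibration("scene");D=imaging.calibration("side");k=np.load("w0.npy",allow_pickle=True).item()["k"]
a,b,h=.13,.19,.09
PS=[(-a,-b,h),(a,-b,h),(a,b,h)];uS=np.array([(307,212.5),(298,299),(468,317.5)])
PD=[(-a,b,h),(-a,-b,h),(a,-b,h)];uD=np.array([(185,159),(250.2,210.2),(329,184.2)])
PW=[(-a,-b,h),(a,-b,h),(-.01,-.12,.097)];uW=np.array([(219,238),(466,201),(323.3,156)])
f=lambda p:np.r_[(proj(S,pl(p,PS))-uS).ravel(),(proj(D,pl(p,PD))-uD).ravel(),(proj(k,pl(p,PW))-uW).ravel()]
q=least_squares(f,[.6,.1,0]);p=q.x;print(p,f(p).round(1))
for n,X in dict(shaft=(-.06,-.12,.09),pin=(-.01,-.12,.094)).items():print(n,pl(p,X).round(4))
kn=atz(k,(241,181),.133);pin=pl(p,(-.01,-.12,.1));d=kn-pin;print(kn,np.hypot(*d[:2]))
c=(np.arctan2(-d[1],-d[0])-p[2]);print("cover",c)
for t in np.arange(c,1.8,.15):
    A=np.pi+p[2]+t;print(round(t,2),(pin[:2]+.078*np.array([np.cos(A),np.sin(A)])).round(4))
E
```

```text
[0.55934593 0.16174677 0.16047893] [-0.4  0.4 -0.1  0.6  0.1  1.5 -1.5  0.2 -0.6  0.6 -0.   0.1 -0.1  0.4
 -0.4 -0.2  0.3 -0.1]
shaft [0.5193 0.0337 0.09  ]
pin [0.5686 0.0417 0.094 ]
[0.4927018  0.02404999 0.133     ] 0.0779693830829534
cover 0.06774972243711352
0.07 [0.4927 0.024 ]
0.22 [0.4962 0.0129]
0.37 [0.5013 0.0024]
0.52 [ 0.5079 -0.0072]
0.67 [ 0.5159 -0.0158]
0.82 [ 0.5251 -0.023 ]
0.97 [ 0.5352 -0.0288]
1.12 [ 0.5462 -0.033 ]
1.27 [ 0.5576 -0.0355]
1.42 [ 0.5692 -0.0363]
1.57 [ 0.5809 -0.0353]
1.72 [ 0.5923 -0.0327]
```

Call:
{"op": "arm_command", "data": {"deltas": [[-1, 1.2, -1.6, 0, 0], [-1, 2.4, -3.2, 0, 0], [-1, 2.4, -3.2, 3, 0], [-1, 2.4, -3.2, 6, 0], [-1, 2.4, -3.2, 9, 0], [-1, 2.4, -3.2, 11, 0], [-1, 2.4, -3.2, 12.3, 0], [0.6, 2.4, -3.2, 12.3, 0], [1, 2.4, -3.2, 12.3, 0], [1, 2.4, -3.2, 12.3, 0]], "newtons": 15}}

```text
time: 1.78
eef_pos: [0.4937, 0.024, 0.1267]
eef_rot: [0.001, 0.707, 0.707, 0.001]
wrist_force: [0.7, -0.2, 0.1]
finger_gap: 0.0764
grasp_force: 0.0
```

Call:
{"op": "arm_command", "data": {"deltas": [[1, 0, 0, 0, 0], [1, 0, 0, 0, 0], [1, 0, 0, 0, 0], [1, 0, 0, 0, 0], [1, -0.3, 0.1, 0, 0], [1, -0.8, 0.2, 0, 0], [1, -1.1, 0.35, 0, 0], [1, -1.6, 0.6, 0, 0], [1, -2.15, 0.85, 0, 0], [1, -2.15, 0.85, 0, 0]]}}

```text
time: 2.62
eef_pos: [0.4961, 0.0006, 0.1249]
eef_rot: [-0.004, 0.707, 0.707, -0.006]
wrist_force: [-19.8, -10.0, 13.1]
finger_gap: 0.0175
grasp_force: 15.2
```

```bash
cat > cov.py <<'E'
from h import *
from plant import imaging,observe
import sys
def cover(name,cam="wrist"):
    s=observe();im=imaging.get_image(cam);cv2.imwrite(name,im[:,:,::-1])
    k=imaging.calibration(cam); k=wristcal(k,s) if cam=="wrist" else k
    h=cv2.cvtColor(im,cv2.COLOR_RGB2HSV);m=cv2.inRange(h,(105,120,40),(128,255,255))
    n,l,st,c=cv2.connectedComponentsWithStats(m)
    ys,xs=np.where(m>0);P=np.array([atz(k,(x,y),.097) for x,y in zip(xs,ys)])
    ok=np.hypot(P[:,0]-.5686,P[:,1]-.0417)<.105;P=P[ok]
    print(ok.sum(),cv2.minAreaRect((P[:,:2]*1000).astype(np.float32)),(cv2.boxPoints(cv2.minAreaRect((P[:,:2]*1000).astype(np.float32)))).round().tolist())
    return s
if __name__=="__main__":
    s=cover(sys.argv[1]);cover(sys.argv[1].replace(".png","s.png"),"scene");print(s["ft_torque"],s["wrist_force"])
E
python3 cov.py pics/w1.png
```

```text
9570 ((529.2661743164062, 26.254343032836914), (99.59500122070312, 42.04186248779297), 23.271621704101562) [[475.0, 26.0], [492.0, -13.0], [583.0, 27.0], [567.0, 65.0]]
281 ((539.6256103515625, 29.372520446777344), (78.06918334960938, 40.68940353393555), 22.64728546142578) [[496.0, 33.0], [511.0, -4.0], [583.0, 26.0], [568.0, 63.0]]
[-1.34297426  3.25214392  0.2628539 ] [-19.76652759 -10.00968764  13.08230456]
```

Call:
{"op": "arm_command", "data": {"deltas": [[0.3, 0, 0, 0, 0], [0.3, 0, 0, 0, 0], [0.3, 0.5, -0.3, 0, 0], [0.3, 0.95, -0.58, 0, 0], [0.3, 0.95, -0.58, 0, 0], [1, 0.95, -0.58, 0, 0], [1, 0.95, -0.58, 0, 0], [1, 0.95, -0.58, 0, 0], [1, 0.95, -0.58, 0, 0], [1, 0.95, -0.58, 0, 0]]}}

```text
time: 3.55
eef_pos: [0.4954, 0.012, 0.1257]
eef_rot: [-0.0, 0.707, 0.707, -0.0]
wrist_force: [-1.5, -0.3, 2.4]
finger_gap: 0.0175
grasp_force: 15.0
```

Call:
{"op": "arm_command", "data": {"deltas": [[1, -0.9, 0.46, 0, 0], [1, -1.7, 1.01, 0, 0], [1, -2.44, 1.65, 0, 0], [1, -3.08, 2.38, 0, 0], [1, -3.64, 3.19, 0, 0], [1, -4.08, 4.06, 0, 0], [1, -4.46, 5.16, 0, 0], [1, -4.68, 6.31, 0, 0], [1, -4.72, 7.47, 0, 0], [1, -4.65, 8.25, 0, 0]]}}

```text
time: 4.38
eef_pos: [0.5786, -0.0356, 0.1255]
eef_rot: [0.0, 0.707, 0.707, -0.001]
wrist_force: [-4.2, -2.3, 1.7]
finger_gap: 0.0176
grasp_force: 15.0
```

Call:
{"op": "arm_command", "data": {"deltas": [[0.2, 0, 0, 0, 0], [0.2, 0, 0, 0, 0], [0.2, 0, 0, 0, 0], [0.2, 0, 0, -3, 0], [0.2, 0, 0, -6, 0], [0.2, 1, -3, -9, 0], [0.2, 1, -6, -11, 0], [0.2, 1, -6, -11, 0], [0.2, 1, -6, -11, 0], [0.2, 1, -6, -11, 0]]}}

```text
time: 5.22
eef_pos: [0.5183, -0.0243, 0.2357]
eef_rot: [0.0, 0.707, 0.707, 0.0]
wrist_force: [0.6, 0.2, 0.3]
finger_gap: 0.0367
grasp_force: 0.0
```

```bash
python3 - <<'E'
from h import *
from plant import imaging,observe
s=observe();im=imaging.get_image("wrist");k=wristcal(imaging.calibration("wrist"),s)
# rectified top view of plane z=.09, 0.25mm/px, world x right, y up, centred on shaft estimate
c=np.array([.5193,.0337]);g=np.linspace(-.06,.06,481);X,Y=np.meshgrid(c[0]+g,c[1]-g)
uv=proj(k,np.stack([X,Y,0*X+.09],-1)).astype(np.float32)
o=cv2.remap(im,uv[...,0],uv[...,1],cv2.INTER_CUBIC);cv2.imwrite("pics/top.png",o[:,:,::-1]);cv2.imwrite("pics/w2.png",im[:,:,::-1])
r_,g_,b_=[o[...,i].astype(int) for i in range(3)]
m=((r_>120)&(r_>1.8*g_)&(r_>1.8*b_));ys,xs=np.where(m);print(m.sum(),xs.mean(),ys.mean())
print(s["eef_pos"])
E
```

```text
235 323.20851063829787 201.74893617021277
[ 0.51827858 -0.0243251   0.23573183]
```

View pics/top.png

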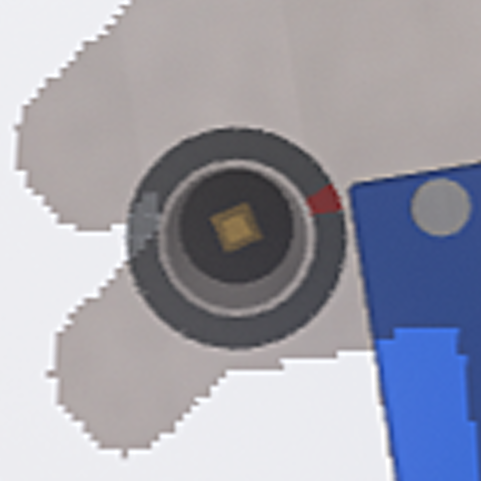

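The rectified view shows the ring centre at (236,238) and the red mark at (323,202). That puts the shaft at (0.5184, 0.0341) and the stem at a world angle of 0.40. The cover is fully clear, at about 1.55. Now I hover near the key.

Call:
{"op": "arm_command", "data": {"deltas": [[-1, -1, -0.4, -2, 0.05], [-1, -4, -1.6, -4, 0.17], [-1, -8, -3, -6.5, 0.29], [-1, -12, -4.6, -6.5, 0.41], [-1, -16, -6.2, -6.5, 0.53], [-1, -20, -7.8, -6.5, 0.65], [-1, -24, -9.4, -6.5, 0.77], [-1, -28, -11, -6.5, 0.89], [-1, -31, -12.2, -6.5, 1.01], [-1, -33, -12.8, -6.5, 1.12]]}}

```text
time: 6.1
eef_pos: [0.3885, -0.3582, 0.299]
eef_rot: [-0.001, 0.976, 0.219, -0.001]
wrist_force: [0.9, 0.4, 0.3]
finger_gap: 0.0914
grasp_force: 0.0
```

Call:
{"op": "arm_command", "data": {"deltas": [[-1, 0, 0, 0, 0.1], [-1, 0, 0, 0, 0.2], [-1, 0, 0, 0, 0.29], [-1, 0, 0, 0, 0.29], [-1, 0, 0, 0, 0.29], [-1, 0, 0, 0, 0.29], [-1, 0, 0, 0, 0.29], [-1, 0, 0, 0, 0.29], [-1, 0, 0, 0, 0.29], [-1, 0, 0, 0, 0.29]]}}

```text
time: 6.93
eef_pos: [0.3903, -0.3544, 0.3008]
eef_rot: [0.0, 0.997, 0.081, 0.0]
wrist_force: [-0.1, 0.6, -0.1]
finger_gap: 0.0922
grasp_force: 0.0
```

```bash
cat > key.py <<'E'
from h import *
from plant import imaging,observe
import sys
s=observe();im=imaging.get_image("wrist");k=wristcal(imaging.calibration("wrist"),s);cv2.imwrite(sys.argv[1],im[:,:,::-1])
h=cv2.cvtColor(im,cv2.COLOR_RGB2HSV);m=cv2.inRange(h,(170,130,60),(180,255,255))|cv2.inRange(h,(0,170,60),(5,255,255))
n,l,st,c=cv2.connectedComponentsWithStats(m)
for i in range(1,n):
    if st[i,4]>300:
        ys,xs=np.where(l==i);P=np.array([atz(k,(x,y),.164)[:2]*1000 for x,y in zip(xs,ys)]).astype(np.float32)
        print(st[i].tolist(),cv2.minAreaRect(P),cv2.boxPoints(cv2.minAreaRect(P)).round().tolist())
R=toolR(s);print(s["eef_pos"],"psi",np.arctan2(R[1,1],R[0,1]),s["joint_positions"])
E
python3 key.py pics/w3.png
```

```text
[409, 0, 37, 73, 1408] ((548.8232421875, -450.8638610839844), (55.64640808105469, 16.560476303100586), 0.5060923099517822) [[521.0, -443.0], [521.0, -459.0], [577.0, -459.0], [577.0, -442.0]]
[272, 102, 15, 98, 1382] ((435.4032287597656, -346.3699951171875), (87.61715698242188, 12.475273132324219), 9.610757827758789) [[391.0, -348.0], [393.0, -360.0], [480.0, -345.0], [478.0, -333.0]]
[296, 294, 26, 27, 375] ((281.40399169921875, -403.98858642578125), (39.343406677246094, 13.892992973327637), 34.417015075683594) [[261.0, -409.0], [269.0, -421.0], [302.0, -399.0], [294.0, -387.0]]
[ 0.39027678 -0.35440864  0.30080143] psi -1.4093044606399419 [-8.82723486e-01  3.10538795e-01  1.42467669e+00  3.59730608e-05
  1.40615501e+00  5.26575070e-01]
```

View pics/w3.png

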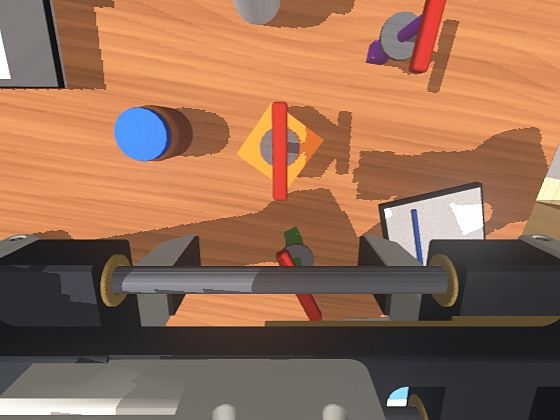

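The wrist view shows the chosen key's bar at (280,150) over the orange stand. The green key is at (297,290), the purple one at (425,35) and the jar at (142,133). The bar centre is (0.4354, -0.3464) at an angle of 0.168.

```bash
python3 - <<'E'
from h import *
from plant import imaging,observe
s=observe();k=wristcal(imaging.calibration("wrist"),s);im=cv2.imread("pics/w3.png")
h=cv2.cvtColor(im,cv2.COLOR_BGR2HSV);m=cv2.inRange(h,(6,205,60),(24,255,255));m[:,:225]=0;m[:,335:]=0;m[:90]=0;m[215:]=0
n,l,st,c=cv2.connectedComponentsWithStats(m)
ys,xs=np.where(m>0);print([t.tolist() for t in st if t[4]>30])
P=np.array([atz(k,(x,y),.09)[:2]*1000 for x,y in zip(xs,ys)]).astype(np.float32);P=P[np.hypot(P[:,0]-435,P[:,1]+347)<56]
print(cv2.minAreaRect(P),cv2.boxPoints(cv2.minAreaRect(P)).round(1).tolist())
E
```

```text
[[0, 0, 560, 420, 235184]]
((439.8775634765625, -365.72607421875), (37.79715347290039, 9.862890243530273), 16.92483139038086) [[420.3999938964844, -366.5], [423.20001220703125, -375.8999938964844], [459.3999938964844, -364.8999938964844], [456.5, -355.5]]
```

Call:
{"op": "arm_command", "data": {"deltas": [[-1, 2.5, 0, 0, 0], [-1, 4.58, -0.06, 0, 0], [-1, 4.58, -0.06, 3, 0], [-1, 4.58, -0.06, 6.5, 0], [-1, 4.58, -0.06, 10, 0], [-1, 4.58, -0.06, 12.5, 0], [-1, 4.58, -0.06, 14.1, 0], [-1, 4.58, -0.06, 14.1, 0], [1, 4.58, -0.06, 14.1, 0], [1, 4.58, -0.06, 14.1, 0]], "newtons": 50}}

```text
time: 7.82
eef_pos: [0.436, -0.3472, 0.1611]
eef_rot: [0.001, 0.997, 0.08, 0.001]
wrist_force: [-0.7, 0.3, -0.7]
finger_gap: 0.0826
grasp_force: 0.0
```

Call:
{"op": "arm_command", "data": {"deltas": [[1, 0, 0, 0, 0], [1, 0, 0, 0, 0], [1, 0, 0, 0, 0], [1, 0, 0, 0, 0], [1, 0, 0, 0, 0], [1, 0, 0, 0, 0], [1, 0, 0, 0, 0], [1, 0, 0, 0, 0], [1, 0, 0, 0, 0], [1, 0, 0, 0, 0]]}}

```text
time: 8.65
eef_pos: [0.4353, -0.3466, 0.1597]
eef_rot: [-0.0, 0.997, 0.08, 0.0]
wrist_force: [0.0, 0.3, -0.6]
finger_gap: 0.0167
grasp_force: 0.0
```

Call:
{"op": "arm_command", "data": {"deltas": [[1, 0, 0, 0, 0], [1, 0, 0, 0, 0], [1, 0, 0, 0, 0], [1, 0, 0, -2, 0], [1, 0, 0, -4, 0], [1, 0, 0, -6.5, 0], [1, 0, 0, -9, 0], [1, 0, 0, -12, 0], [1, 0, 0, -14.5, 0], [1, 0, 0, -16, 0]]}}

```text
time: 9.48
eef_pos: [0.4356, -0.3468, 0.3226]
eef_rot: [0.001, 0.997, 0.08, 0.001]
wrist_force: [1.0, -0.7, -2.7]
finger_gap: 0.013
grasp_force: 50.0
```

```bash
python3 - <<'E'
from h import *
from plant import imaging,observe
s=observe();print(s["eef_pos"],s["wrist_force"],s["ft_torque"],s["finger_gap"],s["grasp_force"])
ims=[imaging.get_image(c) for c in("scene","side","wrist")]
a=cv2.resize(ims[0][100:250,120:320],(400,300),interpolation=cv2.INTER_CUBIC);b=cv2.resize(ims[1][180:360,190:430],(400,300),interpolation=cv2.INTER_CUBIC)
w=ims[2];cv2.imwrite("pics/w4.png",w[:,:,::-1])
cv2.imwrite("pics/lift.png",np.vstack([np.hstack([a,b]),np.hstack([cv2.resize(w,(400,300)),cv2.resize(w[60:270,160:440],(400,300))])])[:,:,::-1])
E
```

```text
[ 0.43562151 -0.34676313  0.32258159] [ 1.00009965 -0.72429275 -2.65539062] [-0.02494844  0.02777469 -0.03885286] 0.013009655344887303 49.99328970909119
```

View pics/lift.png

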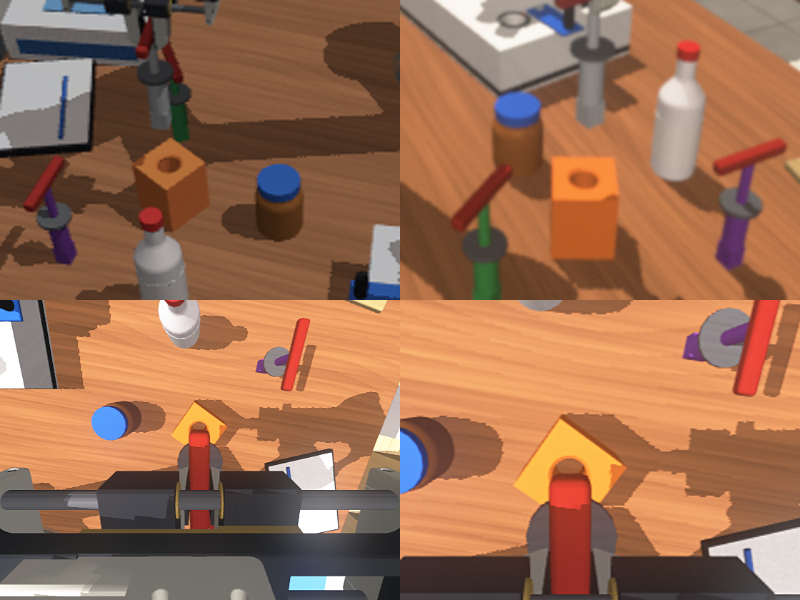

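The key hangs upright in the gripper and the stand is empty. Its hole is at about side (300,288). I carry the key to above the shaft.

Call:
{"op": "arm_command", "data": {"deltas": [[1, 0.7, -1.8, 0, 0], [1, 2, -5, 0, -0.03], [1, 3.5, -9, 0, -0.06], [1, 5, -13, 0, -0.09], [1, 6.5, -17, 0, -0.12], [1, 8, -21, 0, -0.15], [1, 9.5, -25, 0, -0.18], [1, 11, -29, 0, -0.21], [1, 12.5, -32, 0, -0.24], [1, 13.6, -34.5, 0, -0.24]]}}

```text
time: 10.47
eef_pos: [0.5138, 0.0192, 0.3176]
eef_rot: [-0.001, 0.98, 0.201, -0.002]
wrist_force: [0.0, -0.4, -3.4]
finger_gap: 0.0135
grasp_force: 50.0
```

```bash
python3 - <<'E'
from h import *
from plant import imaging,observe
S=imaging.calibration("scene");D=imaging.calibration("side")
print("hole",atz(S,(206,182.5),.09),atz(D,(300.4,288),.09))
s=observe();R=toolR(s);print(s["eef_pos"],np.arctan2(R[1,1],R[0,1]))
E
```

```text
hole [ 0.43480623 -0.34093425  0.09      ] [ 0.43507509 -0.34947822  0.09      ]
[0.51375309 0.01923906 0.31756556] -1.1665289407186932
```

Call:
{"op": "arm_command", "data": {"deltas": [[1, 0.6, -0.8, 0, 0], [1, 1.11, -1.52, 0, 0], [1, 1.11, -1.52, 2, 0], [1, 1.11, -1.52, 4, 0], [1, 1.11, -1.52, 5, 0], [1, 1.11, -1.52, 5, 0], [1, 1.11, -1.52, 5, 0], [1, 1.11, -1.52, 5, 0], [1, 1.11, -1.52, 5, 0], [1, 1.11, -1.52, 5, 0]]}}

```text
time: 11.3
eef_pos: [0.519, 0.0338, 0.2707]
eef_rot: [0.0, 0.98, 0.199, 0.001]
wrist_force: [0.0, 0.7, -1.6]
finger_gap: 0.0133
grasp_force: 50.0
```

```bash
python3 - <<'E'
from h import *
from plant import imaging,observe
s=observe();R=toolR(s);p=s["eef_pos"];print(p,np.arctan2(R[1,1],R[0,1]))
out=[]
for c,(w,h) in (("scene",(80,120)),("side",(80,120))):
    im=imaging.get_image(c)[:,:,::-1].copy();k=imaging.calibration(c)
    u=proj(k,np.array([p[0],p[1],p[2]-.1]));x,y=(u-[w/2,h/2]).astype(int);f=5
    cr=cv2.resize(im[y:y+h,x:x+w],None,fx=f,fy=f,interpolation=cv2.INTER_CUBIC)
    q=lambda X:tuple(((proj(k,np.array(X))-[x,y]+.5)*f).astype(int).tolist())
    z0=p[2]-.156; X0=p[0],p[1]
    def circ(c,z,r,col):
        t=np.linspace(0,2*np.pi,80);P=np.stack([c[0]+r*np.cos(t),c[1]+r*np.sin(t),0*t+z],-1)
        cv2.polylines(cr,[((proj(k,P)-[x,y]+.5)*f).astype(np.int32)],True,col,1)
    circ(X0,z0,.013,(0,255,0));circ(X0,z0+.092,.023,(0,255,0));circ((.5184,.0341),.09,.0275,(255,0,255))
    out.append(cr)
cv2.imwrite("pics/chk.png",np.hstack(out))
E
```

```text
[0.51904561 0.03384859 0.27071143] -1.170348943456726
```

View pics/chk.png

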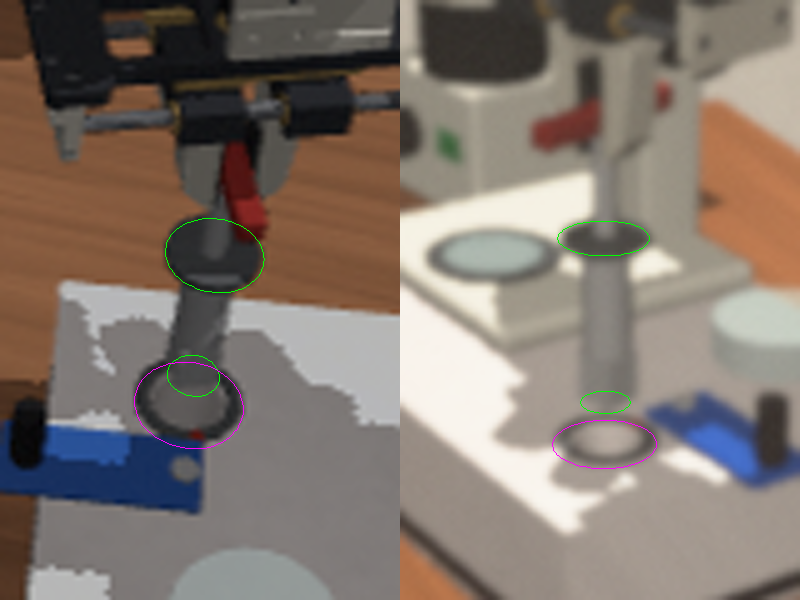

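Ring and collar match the overlays to about 1 mm. Now I lower the key.

Call:
{"op": "arm_command", "data": {"deltas": [[1, 0, 0, 1, 0], [1, 0, 0, 2, 0], [1, 0, 0, 3, 0], [1, 0, 0, 4, 0], [1, 0, 0, 5, 0], [1, 0, 0, 6, 0], [1, 0, 0, 7, 0], [1, 0, 0, 7.5, 0], [1, 0, 0, 7.5, 0], [1, 0, 0, 7.5, 0]]}}

```text
time: 12.23
eef_pos: [0.5187, 0.0341, 0.1946]
eef_rot: [-0.0, 0.98, 0.199, -0.0]
wrist_force: [-0.3, 0.5, -2.1]
finger_gap: 0.0133
grasp_force: 50.0
```

Call:
{"op": "arm_command", "data": {"deltas": [[1, 0, 0, 0.3, 0], [1, 0, 0, 0.6, 0], [1, 0, 0, 0.8, 0], [1, 0, 0, 1, 0], [1, 0, 0, 1.2, 0], [1, 0, 0, 1.4, 0], [1, 0, 0, 1.6, 0], [1, 0, 0, 1.8, 0], [1, 0, 0, 1.8, 0], [1, 0, 0, 1.8, 0]]}}

```text
time: 13.07
eef_pos: [0.5186, 0.0341, 0.1766]
eef_rot: [-0.0, 0.98, 0.199, -0.0]
wrist_force: [0.2, -0.3, -1.1]
finger_gap: 0.0135
grasp_force: 50.0
```

Call:
{"op": "arm_command", "data": {"deltas": [[1, 0, 0, 0.2, 0], [1, 0, 0, 0.4, 0], [1, 0, 0, 0.6, 0], [1, 0, 0, 0.8, 0], [1, 0, 0, 0.8, 0], [1, 0, 0, 0.8, 0], [1, 0, 0, 0.8, -0.08], [1, 0, 0, 0.8, -0.16], [1, 0, 0, 0.8, -0.24], [1, 0, 0, 0.8, -0.32]]}}

```text
time: 13.9
eef_pos: [0.5184, 0.0343, 0.1688]
eef_rot: [-0.0, 0.935, 0.354, -0.0]
wrist_force: [-0.9, 0.2, -2.7]
finger_gap: 0.0133
grasp_force: 50.0
```

Call:
{"op": "arm_command", "data": {"deltas": [[1, 0, 0, 0, -0.08], [1, 0, 0, 0, -0.16], [1, 0, 0, 0, -0.24], [1, 0, 0, 0, -0.32], [1, 0, 0, 0, -0.4], [1, 0, 0, 0, -0.48], [1, 0, 0, 0, -0.56], [1, 0, 0, 0, -0.6], [1, 0, 0, 0, -0.6], [1, 0, 0, 0, -0.6]]}}

```text
time: 14.73
eef_pos: [0.5183, 0.0342, 0.1687]
eef_rot: [-0.0, 0.79, 0.613, -0.0]
wrist_force: [-1.2, 0.3, -1.2]
finger_gap: 0.0135
grasp_force: 50.0
```

```bash
cat > st.py <<'E'
from h import *
from plant import observe
s=observe();R=toolR(s);print(s["eef_pos"].round(4) if hasattr(s["eef_pos"],"round") else s["eef_pos"],"psi",np.arctan2(R[1,1],R[0,1]),np.round(s["wrist_force"],2),np.round(s["ft_torque"],3),s["joint_positions"][5])
E
python3 st.py
```

```text
[0.5183 0.0342 0.1687] psi -0.25149494899769603 [-1.17  0.32 -1.22] [ 0.17   0.47  -0.148] 0.1696208445293217
```

Call:
{"op": "arm_command", "data": {"deltas": [[1, 0, 0, 0, -0.05], [1, 0, 0, 0, -0.1], [1, 0, 0, 0, -0.15], [1, 0, 0, 0, -0.2], [1, 0, 0, 0, -0.25], [1, 0, 0, 0, -0.3], [1, 0, 0, 0, -0.35], [1, 0, 0, 0, -0.38], [1, 0, 0, 0, -0.38], [1, 0, 0, 0, -0.38]]}}

```text
time: 15.57
eef_pos: [0.5184, 0.0341, 0.1687]
eef_rot: [-0.0, 0.66, 0.751, -0.0]
wrist_force: [-2.2, 0.7, -1.0]
finger_gap: 0.0138
grasp_force: 50.0
```

```bash
python3 st.py
```

```text
[0.5184 0.0341 0.1687] psi 0.12807550692005834 [-2.23  0.68 -0.98] [ 0.041  0.668 -0.12 ] -0.20994707534102255
```

Call:
{"op": "arm_command", "data": {"deltas": [[1, 0, 0, 0, -0.02], [1, 0, 0, 0, -0.04], [1, 0, 0, 0, -0.06], [1, 0, 0, 0, -0.07], [1, 0, 0, 0, -0.07], [1, 0, 0, 0, -0.07], [1, 0, 0, 0, -0.07], [1, 0, 0, 0, -0.07], [1, 0, 0, 0, -0.07], [1, 0, 0, 0, -0.07]]}}

```text
time: 16.4
eef_pos: [0.5186, 0.0341, 0.1687]
eef_rot: [-0.0, 0.633, 0.774, -0.0]
wrist_force: [-2.7, 0.1, -1.3]
finger_gap: 0.0132
grasp_force: 50.0
```

```bash
python3 st.py
```

```text
[0.5186 0.0341 0.1687] psi 0.19991384869371603 [-2.68  0.12 -1.3 ] [-0.04   0.777 -0.108] -0.2818201907796713
```

Call:
{"op": "arm_command", "data": {"deltas": [[1, 0, 0, 0, -0.03], [1, 0, 0, 0, -0.06], [1, 0, 0, 0, -0.09], [1, 0, 0, 0, -0.1], [1, 0, 0, 0, -0.1], [1, 0, 0, 0, -0.1], [1, 0, 0, 0, -0.1], [1, 0, 0, 0, -0.1], [1, 0, 0, 0, -0.1], [1, 0, 0, 0, -0.1]]}}

```text
time: 17.23
eef_pos: [0.5186, 0.0341, 0.1687]
eef_rot: [-0.0, 0.594, 0.805, -0.0]
wrist_force: [-3.4, -0.1, -1.3]
finger_gap: 0.0133
grasp_force: 50.0
```

```bash
python3 st.py; python3 - <<'E'
from h import *
from plant import imaging,observe
# ring red mark in scene & side
for c in("scene","side","wrist"):
    s=observe();im=imaging.get_image(c);k=imaging.calibration(c);k=wristcal(k,s) if c=="wrist" else k
    g=np.linspace(-.035,.035,281);X,Y=np.meshgrid(.5184+g,.0341-g);uv=proj(k,np.stack([X,Y,0*X+.09],-1)).astype(np.float32)
    o=cv2.remap(im,uv[...,0],uv[...,1],cv2.INTER_LINEAR).astype(int);r_,g_,b_=o[...,0],o[...,1],o[...,2]
    m=(r_>60)&(r_>1.5*g_)&(r_>1.5*b_)&(np.abs(np.hypot(X-.5184,Y-.0341)-.0235)<.005)
    ys,xs=np.where(m);print(c,m.sum(),np.arctan2(140-ys.mean(),xs.mean()-140)-.16 if m.sum() else None)
    cv2.imwrite(f"pics/r_{c}.png",cv2.resize(o[:,:,::-1].astype(np.uint8),(266,266)))
cv2.imwrite("pics/ring.png",np.hstack([cv2.imread(f"pics/r_{c}.png") for c in("scene","side","wrist")]))
E
```

```text
[0.5186 0.0341 0.1687] psi 0.2997893262624399 [-3.38 -0.08 -1.33] [-0.125  0.806 -0.163] -0.3817053298510499
scene 464 1.4673651954651723
side 0 None
wrist 7328 -0.24434929587884702
```

Call:
{"op": "arm_command", "data": {"deltas": [[1, 0, 0, 0, -0.03], [1, 0, 0, 0, -0.06], [1, 0, 0, 0, -0.09], [1, 0, 0, 0, -0.1], [1, 0, 0, 0, -0.1], [1, 0, 0, 0, -0.1], [1, 0, 0, 0, -0.1], [1, 0, 0, 0, -0.1], [1, 0, 0, 0, -0.1], [1, 0, 0, 0, -0.1]]}}

```text
time: 18.22
eef_pos: [0.5186, 0.0341, 0.1687]
eef_rot: [-0.0, 0.553, 0.833, -0.0]
wrist_force: [-2.5, -0.4, -1.1]
finger_gap: 0.0135
grasp_force: 50.1
```

```bash
python3 st.py; python3 - <<'E'
from h import *
from plant import imaging,observe
im=imaging.get_image("scene");k=imaging.calibration("scene");s=observe()
u=proj(k,np.array([[.5184,.0341,.09]]))[0];print(u)
x,y=u.astype(int);c=im[y-16:y+17,x-16:x+17].astype(int);m=(c[...,0]>70)&(c[...,0]>1.6*c[...,1])&(c[...,0]>1.6*c[...,2])
ys,xs=np.where(m)
for a,b in zip(xs,ys):
    P=atz(k,(a+x-16,b+y-16),.09);print(a+x-16,b+y-16,c[b,a],np.hypot(P[0]-.5184,P[1]-.0341).round(4),(np.arctan2(P[1]-.0341,P[0]-.5184)-.16).round(2))
E
```

```text
[0.5186 0.0341 0.1687] psi 0.39981495358415947 [-2.46 -0.4  -1.14] [-0.171  0.8   -0.4  ] -0.4816822700621682
[332.29121696 236.45126534]
320 221 [75 40 39] 0.0573 -2.51
321 221 [75 41 39] 0.0561 -2.55
341 238 [82 22 19] 0.0222 1.48
342 238 [83 30 28] 0.0246 1.5
```

The stop is reached: the torque rose to 0.4 N m. I relax the play and lift the key out.

Call:
{"op": "arm_command", "data": {"deltas": [[1, 0, 0, 0, 0.08], [1, 0, 0, 0, 0.16], [1, 0, 0, 0, 0.24], [1, 0, 0, -0.5, 0.24], [1, 0, 0, -1.2, 0.24], [1, 0, 0, -2.2, 0.24], [1, 0, 0, -3.4, 0.24], [1, 0, 0, -5, 0.24], [1, 0, 0, -7, 0.24], [1, 0, 0, -9, 0.24]]}}

```text
time: 19.1
eef_pos: [0.5195, 0.0342, 0.2611]
eef_rot: [0.001, 0.648, 0.762, 0.001]
wrist_force: [0.1, -0.8, -1.1]
finger_gap: 0.0137
grasp_force: 50.0
```

Call:
{"op": "arm_command", "data": {"deltas": [[1, 0, 0, -2, 0], [1, 0, 0, -4, 0], [1, 0, 0, -6, 0], [1, 0, 0, -6, 0.1], [1, -2, -0.6, -6, 0.2], [1, -5, -1.2, -6, 0.3], [1, -8, -2, -6, 0.4], [1, -10, -2.6, -6, 0.5], [1, -10, -2.6, -6, 0.5], [1, -10, -2.6, -6, 0.5]]}}

```text
time: 19.93
eef_pos: [0.5094, -0.0697, 0.3201]
eef_rot: [0.001, 0.816, 0.577, 0.001]
wrist_force: [0.4, 0.6, -2.3]
finger_gap: 0.0134
grasp_force: 50.0
```

```bash
python3 st.py; python3 - <<'E'
from h import *
from plant import imaging,observe
im=imaging.get_image("scene");k=imaging.calibration("scene")
g=np.linspace(-.035,.035,281);X,Y=np.meshgrid(.5184+g,.0341-g)
for c in("scene","wrist"):
    s=observe();im=imaging.get_image(c);k=imaging.calibration(c);k=wristcal(k,s) if c=="wrist" else k
    uv=proj(k,np.stack([X,Y,0*X+.09],-1)).astype(np.float32)
    o=cv2.remap(im,uv[...,0],uv[...,1],cv2.INTER_LINEAR).astype(int);r_,g_,b_=o[...,0],o[...,1],o[...,2]
    m=(r_>60)&(r_>1.5*g_)&(r_>1.5*b_)&(np.abs(np.hypot(X-.5184,Y-.0341)-.0235)<.005)
    ys,xs=np.where(m);print(c,m.sum(),np.arctan2(140-ys.mean(),xs.mean()-140)-.16 if m.sum() else None)
# stand: hole & top in scene, side (orange mask hull of top)
for c in("scene","side"):
    im=imaging.get_image(c);k=imaging.calibration(c);cv2.imwrite(f"pics/{c}9.png",im[:,:,::-1])
    g=np.linspace(-.06,.06,241);X,Y=np.meshgrid(.4354+g,-.3464-g);uv=proj(k,np.stack([X,Y,0*X+.09],-1)).astype(np.float32)
    o=cv2.remap(im,uv[...,0],uv[...,1],cv2.INTER_CUBIC);cv2.imwrite(f"pics/st_{c}.png",cv2.resize(o[:,:,::-1],(390,390)))
cv2.imwrite("pics/st.png",np.hstack([cv2.imread(f"pics/st_{c}.png") for c in("scene","side")]))
E
```

```text
[ 0.5094 -0.0697  0.3201] psi -0.33973193413704195 [ 0.42  0.64 -2.26] [ 0.037  0.03  -0.036] 0.054315197757744696
scene 693 1.4945605862461913
wrist 712 1.3172501761420592
```

The stem reads 1.317, at its stop and released. Now I carry the key back to the stand.

Call:
{"op": "arm_command", "data": {"deltas": [[1, -1.5, 0.1, 0, 0.1], [1, -4.5, 0.35, 0, 0.21], [1, -8, 0.6, 0, 0.32], [1, -11.5, 0.9, 0, 0.43], [1, -15, 1.2, 0, 0.54], [1, -18.5, 1.45, 0, 0.65], [1, -22, 1.7, 0, 0.76], [1, -25.5, 2, 0, 0.87], [1, -27.8, 2.2, 0, 0.98], [1, -28.57, 2.25, 0, 1.07]]}}

```text
time: 21.02
eef_pos: [0.4341, -0.3485, 0.3184]
eef_rot: [0.001, 0.997, 0.077, -0.0]
wrist_force: [-0.6, 0.2, -1.9]
finger_gap: 0.0136
grasp_force: 50.0
```

Call:
{"op": "arm_command", "data": {"deltas": [[1, 0, 0, 1, 0], [1, 0, 0, 2.5, 0], [1, 0, 0, 4, 0], [1, 0, 0, 5, 0], [1, 0, 0, 5, 0], [1, 0, 0, 5, 0], [1, 0, 0, 5, 0], [1, 0, 0, 5, 0], [1, 0, 0, 5, 0], [1, 0, 0, 5, 0]]}}

```text
time: 21.85
eef_pos: [0.435, -0.3457, 0.2693]
eef_rot: [0.0, 0.997, 0.08, 0.0]
wrist_force: [-0.4, -0.6, -2.5]
finger_gap: 0.0141
grasp_force: 50.0
```

```bash
python3 st.py; python3 - <<'E'
from h import *
from plant import imaging,observe
s=observe();p=np.array(s["eef_pos"]);out=[]
for c in("scene","side"):
    w,h,f=80,120,5
    new=imaging.get_image(c)[:,:,::-1];old=cv2.imread(f"pics/{c}9.png");k=imaging.calibration(c)
    u=proj(k,np.array([p[0],p[1],.11]));x,y=(u-[w/2,h/2+10]).astype(int)
    for im in(new,old):
        W=40 if im is old else 80; xx=x
        cr=cv2.resize(im[y:y+h,x:x+w],None,fx=f,fy=f,interpolation=cv2.INTER_CUBIC)
        def circ(z,r,col):
            t=np.linspace(0,2*np.pi,80);P=np.stack([p[0]+r*np.cos(t),p[1]+r*np.sin(t),0*t+z],-1)
            cv2.polylines(cr,[((proj(k,P)-[x,y]+.5)*f).astype(np.int32)],True,col,1)
        z0=p[2]-.156
        if im is new: circ(z0,.013,(0,255,0));circ(z0+.092,.023,(0,255,0))
        circ(.09,.016,(255,0,255));out.append(cr[:,100:300])
cv2.imwrite("pics/chk2.png",np.hstack(out))
E
```

```text
[ 0.435  -0.3457  0.2693] psi -1.4097196192464614 [-0.41 -0.58 -2.52] [0.015 0.076 0.018] 0.6002029324548441
```

View pics/chk2.png

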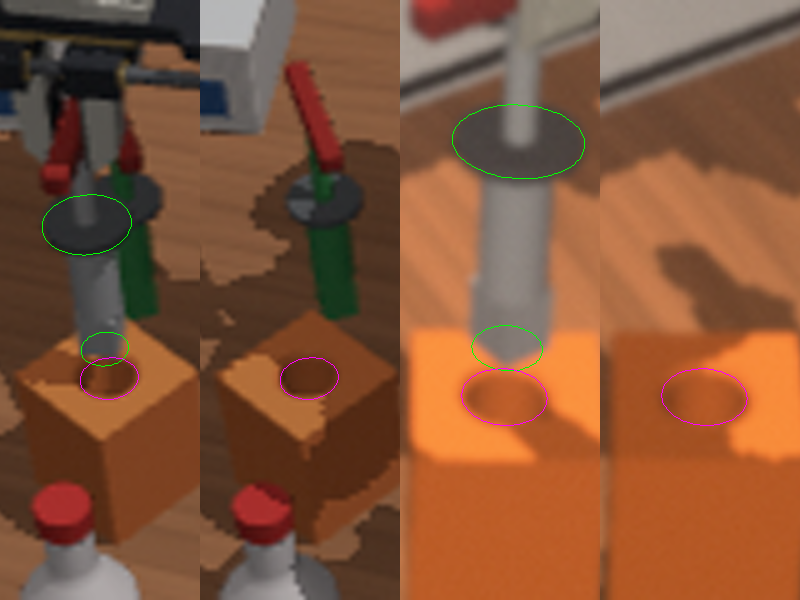

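The hole matches the overlays in both views and the key's end is above it. I lower the key.

Call:
{"op": "arm_command", "data": {"deltas": [[1, 0.05, 0.08, 1, 0], [1, 0.05, 0.08, 2, 0], [1, 0.05, 0.08, 3, 0], [1, 0.05, 0.08, 4, 0], [1, 0.05, 0.08, 5, 0], [1, 0.05, 0.08, 6, 0], [1, 0.05, 0.08, 7, 0], [1, 0.05, 0.08, 8, 0], [1, 0.05, 0.08, 8, 0], [1, 0.05, 0.08, 8, 0]]}}

```text
time: 22.78
eef_pos: [0.4353, -0.3461, 0.1881]
eef_rot: [-0.001, 0.997, 0.08, -0.0]
wrist_force: [-0.2, 0.5, -1.4]
finger_gap: 0.0134
grasp_force: 50.0
```

Call:
{"op": "arm_command", "data": {"deltas": [[1, 0, 0, 0.6, 0], [1, 0, 0, 1.2, 0], [1, 0, 0, 1.8, 0], [1, 0, 0, 2.2, 0], [1, 0, 0, 2.5, 0], [1, 0, 0, 2.7, 0], [1, 0, 0, 2.8, 0], [1, 0, 0, 2.8, 0], [1, 0, 0, 2.8, 0], [1, 0, 0, 2.8, 0]]}}

```text
time: 23.62
eef_pos: [0.4356, -0.3465, 0.161]
eef_rot: [0.0, 0.997, 0.08, 0.0]
wrist_force: [-0.0, -0.5, -2.5]
finger_gap: 0.0135
grasp_force: 50.0
```

Call:
{"op": "arm_command", "data": {"deltas": [[1, 0, 0, 0.1, 0], [1, 0, 0, 0.15, 0], [1, 0, 0, 0.15, 0], [0.5, 0, 0, 0.15, 0], [0.3, 0, 0, 0.15, 0], [0.1, 0, 0, 0.15, 0], [-0.2, 0, 0, 0.15, 0], [-0.5, 0, 0, 0.15, 0], [-0.5, 0, 0, 0.15, 0], [-0.5, 0, 0, 0.15, 0]]}}

```text
time: 24.45
eef_pos: [0.4355, -0.3463, 0.1592]
eef_rot: [0.0, 0.997, 0.08, 0.0]
wrist_force: [-0.6, -0.4, -0.0]
finger_gap: 0.0555
grasp_force: 0.0
```

Call:
{"op": "arm_command", "data": {"deltas": [[-0.5, 0, 0, 0, 0], [-0.5, 0, 0, -1.5, 0], [-0.5, 0, 0, -3.5, 0], [-0.5, 0, 0, -6, 0], [-0.5, 0, 0, -9, 0], [-0.5, 0, 0, -12, 0], [-0.5, -2, 0, -14, 0], [-0.5, -4.6, 0, -14, 0], [-0.5, -4.6, 0, -14, 0], [-0.5, -4.6, 0, -14, 0]]}}

```text
time: 25.28
eef_pos: [0.3894, -0.3539, 0.2996]
eef_rot: [0.0, 0.997, 0.079, 0.0]
wrist_force: [0.4, 0.2, -0.7]
finger_gap: 0.0688
grasp_force: 0.0
```

```bash
python3 key.py pics/w9.png; python3 - <<'E'
from h import *
from plant import imaging,nets
S={c:cv2.imread(f"pics/{c}0.png") for c in("scene","side")}
for c in S:
    im=imaging.get_image(c);cv2.imwrite(f"pics/{c}F.png",im[:,:,::-1])
    for th in("key","wash_bottle","jar","dish"):print(c,th,[(np.round(d["bbox"]).tolist(),round(d["conf"],2)) for d in nets.find_in(c,th)][:3])
a=cv2.imread("pics/side0.png").astype(int);b=cv2.imread("pics/sideF.png").astype(int)
R=lambda q:(q[...,2]>90)&(q[...,2]>2*q[...,1])&(q[...,1]<70)
for q in(a,b):
    m=R(q)[240:275,275:325];y,x=np.where(m);print(len(x),x.min()+275,x.max()+275,y.min()+240,y.max()+240)
E
```

```text
[410, 0, 37, 72, 1385] ((548.1455078125, -450.8374938964844), (54.26373291015625, 16.337158203125), 0.5393708348274231) [[521.0, -443.0], [521.0, -459.0], [575.0, -459.0], [575.0, -442.0]]
[272, 101, 15, 99, 1391] ((435.1448669433594, -345.90008544921875), (88.0645523071289, 12.38056468963623), 9.47641658782959) [[391.0, -347.0], [393.0, -359.0], [480.0, -345.0], [478.0, -333.0]]
[297, 294, 26, 27, 374] ((281.85833740234375, -404.0662841796875), (38.944969177246094, 13.576570510864258), 35.89130401611328) [[262.0, -410.0], [270.0, -421.0], [302.0, -398.0], [294.0, -387.0]]
[ 0.3894064  -0.35385843  0.29963955] psi -1.4116394146395788 [-8.83436789e-01  3.08929588e-01  1.43013208e+00  2.01926387e-04
  1.40176241e+00  5.28168575e-01]
scene key [([134.0, 178.0, 156.0, 236.0], 0.88), ([200.0, 118.0, 217.0, 169.0], 0.75), ([198.0, 149.0, 211.0, 187.0], 0.7)]
scene wash_bottle [([187.0, 204.0, 212.0, 258.0], 0.74), ([295.0, 233.0, 338.0, 255.0], 0.37)]
scene jar [([246.0, 185.0, 275.0, 220.0], 0.77)]
scene dish [([327.0, 264.0, 359.0, 300.0], 0.9)]
side key [([284.0, 244.0, 322.0, 298.0], 0.96), ([222.0, 280.0, 255.0, 370.0], 0.8), ([377.0, 265.0, 420.0, 338.0], 0.69)]
side wash_bottle [([343.0, 204.0, 372.0, 292.0], 0.8)]
side jar [([246.0, 235.0, 277.0, 287.0], 0.74)]
side dish [([280.0, 165.0, 290.0, 167.0], 0.58), ([280.0, 275.0, 319.0, 339.0], 0.58)]
422 280 322 245 270
348 281 321 246 269
```

The key is home within 1 mm of its starting pose, the bystanders have not moved, and the cover is open.

```bash
python3 -c "
from plant import r
print(r.close_job())"
```

```text
the job is handed in; nothing more can be done
None
```

I handed the job in after about 26 s of robot time; no verdict came back. By my own measurements, the cover is open at about 1.55 rad, the stem is turned to its stop (about 1.31 rad, released), the key is back upright and home in the orange stand, and the microscope, bottle, jar and dish were not disturbed.

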